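Mark the third gap of the dish rack and push the dish into it

TASK

With a fingertip, push the marker along the rail of the divider rack and, counting the gaps from the left end as seen from the robot, leave it over the middle of the third gap. Then push the small square dish across the worktop into that third gap, fully home against the rack's back wall. Only push: the dish stays upright on the worktop and is never lifted, and the teapot lid, the jar and the pepper mill are left where they stand.

Things in the scene. Friction and masses are not known exactly. Their poses are not given: they have to be found in the camera images.
- rack: low wooden divider rack, fixed, 71 deep x 318 wide x 45 mm high, open at the front. Origin on the worktop under the middle of its width; x points into the gaps, y along the rack to its left end. Five dividers 6 mm thick, 34 mm high, from x = -38 mm to the back wall, make four gaps 72 mm wide without a floor, middles at y = +117, +39, -39, -117 mm. Front of the back wall: x = +28 mm
- gap3 (a point): point on the worktop at the middle of the width of the third gap from the left, at x = 0 of the rack (38 mm behind the front ends of the dividers, 28 mm before the back wall); axes as the rack's
- marker (a joint): place of the marker along the rail in m: 0 at the left end, growing to the right up to 0.286; over the middle of the first to fourth gap it reads 0.026, 0.104, 0.182, 0.260. Starts left of the second gap's middle. Slides stiffly (about 1.5 N), stays where left. The 8 mm round rail lies on the back wall at rack x = +32 mm, its centre 52 mm high; end brackets 58 mm high
- marker_tab (a point): metal marker on the rail: an upright tab 14 mm deep (rack x), 20 mm wide (rack y), on a saddle 18 mm deep and as wide, with a small pointer in front. The point lies in the middle of the tab, 78 mm above the worktop; the tab's top is 93 mm, the saddle's top 61 mm above the worktop. Axes as the rack's
- dish_mid (a point): small square cream glazed dish with a little green garnish in it, 61 x 61 mm over the rim, about 52 mm square lower down, 30 mm high, about 90 g, loose on the worktop in front of the rack. The point lies at its centre, half-way up; x and y are square to its sides, z up
- lid: black round teapot lid, 67 mm across, 24 mm high with its knob, loose on the worktop in front of the rack; leave alone. Origin under its centre
- jar: clear round jar with a grey lid, 54 mm across, 85 mm high, standing beyond the right end of the rack; leave alone. Origin under its centre
- mill: grey and clear round pepper mill, 44 mm across, 90 mm high, standing beyond the left end of the rack; leave alone. Origin under its centre

How it is judged:
By the outcome, as a careful person would: the job done as asked, in the order asked, and still so for the second after the job is handed in, with the robot touching nothing.
It also fails if it takes over 64 s, if anything falls off the work surface, if the arm or the gripper's body presses on something with over 40 N, if the wrist force passes 120 N, or if a joint passes its speed limit or range.

ROBOT

A 6-joint arm with a two-finger parallel gripper is mounted at the origin on a cart in front of the work surface, level with it; the furniture and walls round the work are solid. World frame = base frame: x ahead of the robot, y to its left, z up, the work surface at z = 0. Lengths are in m, angles in rad, forces in N, time in s.
With the tool pointing down it reaches from about 0.35 to 0.775 m from the base axis. Payload 5.5 kg.
Tool frame: the origin (TCP) lies between the finger pads; the fingertips stand 17 mm ahead of it and the grasp point (between the pads) lies 2 mm behind it (env.finger_overhang is the distance from the TCP to the fingertips, in m); z points along the fingers, y is the line along which they close (so a half turn about z gives the same grasp; the last joint's range is limited). The gripper opens to 85 mm and grips with 20 to 120 N. Pads are 22 mm wide; open, the fingers measure 114 mm over their backs; the gripper's body (76 mm by 85 mm) begins 54 mm behind the grasp point. The pads swing forward as they close: fully open they stand 13 mm farther back than shut.
Start: joints at [-1.43, 0.313, 0.046, 1.304, 0, 1.431], TCP at [0.159, -0.553, 0.248] pointing down, gripper open.
Joint ranges: [-2.76, 2.76], [-0.86, 1.69], [-1.03, 1.26], [-2.2, 2.34], [-1.47, 1.5], [-3.14, 3.14]. Speed limits (rad/s): [2.57, 2.57, 3.14, 3.14, 3.14, 3.14].

INTERFACE

Orientations are given as a unit quaternion [w, x, y, z].
In Python, from workcell import env gives the robot as it stands. The module is installed in compiled form; this text tells all that it offers.
- The arm moves only by the shell command python3 -m pendant 'ROWS' [FORCE]. ROWS is JSON, a list of rows, each a list of 5 numbers: the gripper's target within -1 to 1 (fully open at 1, half-way at 0, shut at -1), then the shift along the tool's x, y, z in m, then the turn about the tool's z in rad. A call has 1 to 8 rows; each row shifts and turns the commanded pose from where the row before left it, along the tool's axes as they then stand; what a row does not reach is not made up. A row lasts 1/8 s, in which the tool goes at most 62.5 mm and 10.7 degrees, less where a joint would pass 70% of its speed; a pose out of reach is approached as far as the arm can. A call with a gripper value outside its range is refused whole. The fingers move at their own pace and stop on an object; FORCE is the grip in N (left out, the last holds). Time passes only in rows, so rows that do not move let the fingers close. It gives the time, the measured TCP pose, the force, the opening and the grip force at its end, in the units of the state.
- env.get_state(): the state, without advancing time (a new reading comes with each control period).
- env.read_camera(name): name is "scene" or "top" or "wrist"; returns the picture (480x640x3 uint8, red, green, blue); there is no depth.
- env.calibration(name): a dict with "K" (3x3 intrinsics, pixels), "distortion" ([k1, k2, p1, p2, k3] as OpenCV has them; the pictures are not rectified), "T" (4x4, takes a point from camera to world coordinates); the wrist camera has in their place "tool_from_camera" (4x4, takes a point from camera to tool coordinates, whose origin is the TCP and whose axes are the flange's). Camera axes: x right, y down, z forward; pixel columns grow to the right and rows downward; lengths in m; the calibration is good to about 2 mm. A picture is of the moment at which its call begins: read the wrist's pose just before it. calibration takes no time and is no camera call.
- env.hand_in(): hands the job in; it is judged then, once.
Trained networks look in the newest picture that a camera, given by its name, has taken for a name from the list of things; names that differ only in an ending like _2 or _b are one class to them, and where a whole thing is asked for, a point or a joint stands for the part that bears it (a point fixed in the world has none). Each returns a list of dicts, best first, with "score" (0 to 1); they miss things now and then, are a little off and sometimes report something else, mostly with a low value. They report only what shows in the picture. A call takes as long as a camera call.
- env.recognise(camera, label): "centre" ([column, row] in pixels, amid what is visible of it).
The state is a dict: "clock": time; "joint_pos": joint angles; "qvel": joint speeds; "tau": joint torques, N m; "tcp_pos": TCP position; "orientation": TCP orientation; "wrist_force": force on the tool from outside, world axes, zero at the start; "ft_torque": the same for the moment, N m; "finger_gap": finger opening in m; "grip_force": force on a finger pad.
Only numpy, scipy, OpenCV 4.12 (cv2) and the standard library are available. Lean on these libraries where they do the work, as an engineer would, in place of code of your own. Each camera call takes 0.05 s, during which the arm holds its last target. There are 200 camera calls.

## Working session

There is one attempt and no reset: what is moved stays moved. The work goes in short steps, Python scripts to look and compute and a shell command to move; the robot and the scene stay as the last step left them, time stands still between calls to the robot, and variables do not carry over. Pictures are saved under pics/ and viewed, at most 15 in all, crops included, and the job is handed in when it is done.

```bash
mkdir -p pics; python3 - <<'E'
from workcell import env
import cv2,numpy as np
s=env.get_state();print(s['clock'],s['tcp_pos'],s['orientation'],s['finger_gap'])
for c in("scene","top"):
    cv2.imwrite(f"pics/{c}0.png",env.read_camera(c)[:,:,::-1])
    k=env.calibration(c);print(c,np.round(k['T'],3).tolist(),np.round(k['K'],1).tolist(),k['distortion'])
    for l in("rack","marker_tab","dish_mid","lid","jar","mill"):
        print(l,[(np.round(d['centre'],1).tolist(),round(d['score'],2)) for d in env.recognise(c,l)[:2]])
print(env.calibration("wrist"))
E
```

```text
0.0 [ 0.15927196 -0.55198993  0.24739539] [-9.30533724e-04  9.90158820e-01  1.39945148e-01 -9.11263538e-06] 0.08547319640543595
scene [[0.565, -0.401, 0.721, -0.39], [-0.825, -0.301, 0.478, -0.747], [0.025, -0.865, -0.501, 0.713], [0.0, 0.0, 0.0, 1.0]] [[600.0, 0.0, 311.5], [0.0, 600.0, 243.7], [0.0, 0.0, 1.0]] [-0.15478882  0.          0.          0.          0.        ]
rack [([306.2, 253.4], 0.79), ([247.9, 207.2], 0.71)]
marker_tab [([277.3, 211.8], 0.46)]
dish_mid [([304.7, 296.1], 0.63)]
lid [([241.9, 258.0], 0.58)]
jar []
mill []
top [[0.011, -0.993, 0.115, 0.41], [-1.0, -0.01, 0.006, -0.155], [-0.005, -0.116, -0.993, 1.208], [0.0, 0.0, 0.0, 1.0]] [[560.9, 0.0, 319.7], [0.0, 560.9, 234.1], [0.0, 0.0, 1.0]] [-0.16773857  0.          0.          0.          0.        ]
rack [([288.6, 215.6], 0.81)]
marker_tab [([186.6, 190.0], 0.19)]
dish_mid [([342.0, 297.4], 0.82)]
lid [([244.4, 262.4], 0.63)]
jar [([398.2, 246.8], 0.58)]
mill [([188.1, 189.2], 0.91)]
{'K': array([[362.54949815,   0.        , 321.94314499],
       [  0.        , 362.54949815, 242.39352269],
       [  0.        ,   0.        ,   1.        ]]), 'distortion': array([0.01611508, 0.        , 0.        , 0.        , 0.        ]), 'tool_from_camera': array([[ 1.29977312e-03, -9.55930880e-01, -2.93588937e-01,
         7.55905927e-02],
       [ 9.99998120e-01,  1.66493523e-03, -9.93880531e-04,
        -1.21622625e-04],
       [ 1.43888766e-03, -2.93587093e-01,  9.55931247e-01,
        -1.25811984e-01],
       [ 0.00000000e+00,  0.00000000e+00,  0.00000000e+00,
         1.00000000e+00]])}
```

```bash
python3 - <<'E'
import cv2
a=cv2.imread("pics/top0.png")[140:340,150:430];cv2.imwrite("pics/top0c.png",cv2.resize(a,None,fx=2.8,fy=2.8,interpolation=cv2.INTER_CUBIC))
E
```

```text
(no output)
```

View pics/scene0.png

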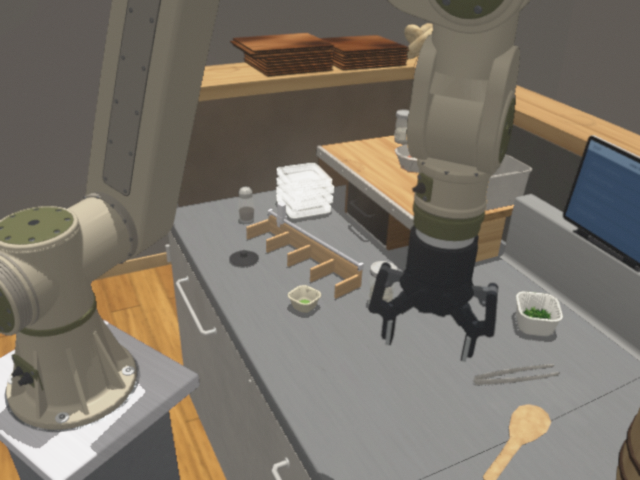

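View pics/top0c.png

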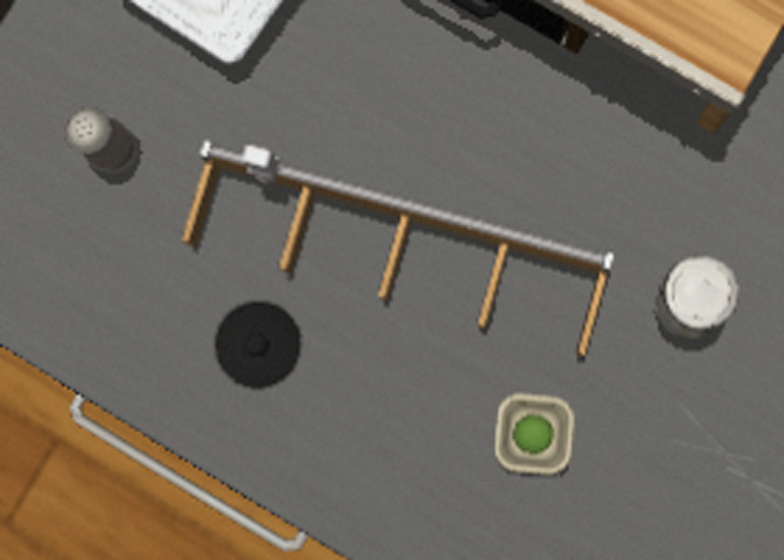

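The top crop shows the rack with divider front ends at crop (187,240) to (582,354). The marker tab is at (257,157), over the first gap, the dish at (534,433) and the lid at (258,345). Next I fit the poses.

```bash
cat > h.py <<'E'
import numpy as np,cv2
from workcell import env
from scipy.optimize import least_squares
def ray(c,px):
    k=env.calibration(c);T=k['T']
    u=cv2.undistortPoints(np.array(px,float).reshape(-1,1,2),k['K'],k['distortion']).reshape(-1,2)
    return T[:3,3],np.c_[u,np.ones(len(u))]@T[:3,:3].T
def onz(c,px,z):
    o,d=ray(c,px);z=np.broadcast_to(z,len(d));return (o+d*((z-o[2])/d[:,2])[:,None])[:,:2]
def R(a):return np.array([[np.cos(a),-np.sin(a)],[np.sin(a),np.cos(a)]])
E
python3 - <<'E'
from h import *
C=lambda l:np.array(l)/2.8+[150,140]
px=C([(187,239),(285,268),(383,297),(482,325),(582,354),(206,148),(609,259)])
w=onz("top",px,[.034]*5+[.058]*2)
m=np.array([(-.038,y) for y in(.156,.078,0,-.078,-.156)]+[(.032,.156),(.032,-.156)])
s=least_squares(lambda p:(m@R(p[2]).T+p[:2]-w).ravel(),[.5,-.1,0])
p=s.x;print("rack",p,np.round(s.fun.reshape(-1,2)*1e3,1).tolist())
f=lambda q:(np.array(q)-p[:2])@R(p[2])
for n,q,z in[("tab",(257,152),.093),("lid",(258,345),.012),("dish",(535,434),.03),("jar",(701,291),.085),("mill",(89,131),.09)]:
    g=onz("top",C([q]),z)[0];print(n,g,"rackframe",f(g))
c=onz("top",C([(505,397),(566,399),(572,463),(503,468)]),.03);print("dish corners",c.tolist())
print("gap3",p[:2]+R(p[2])@[0,-.039])
E
```

```text
rack [ 0.55778501 -0.08859638 -0.26657146] [[-1.0, 1.0], [-0.2, 1.1], [0.4, 0.4], [0.1, -0.3], [0.6, -0.5], [0.8, -0.9], [-0.8, -0.8]]
tab [0.6195407  0.01055317] rackframe [0.03345594 0.11191559]
lid [0.48483067 0.01771588] rackframe [-0.09838294  0.08333924]
dish [ 0.41947973 -0.1939681 ] rackframe [-0.10566269 -0.13808311]
jar [ 0.52257608 -0.31107915] rackframe [ 0.0246423  -0.22389955]
mill [0.63511435 0.13587892] rackframe [0.01546552 0.2369173 ]
dish corners [[0.44688467872410575, -0.17129979290748548], [0.44582929252740094, -0.21697878809613205], [0.39812448266239014, -0.22176044980545348], [0.3939285480500006, -0.17030591629032213]]
gap3 [ 0.54751141 -0.12621889]
```

```bash
python3 -m pendant '[[-1,0,0,0,0.183],[-1,0,0,0,0.183],[-1,0,0,0,0.182],[-1,0.021,-0.05,0,0],[-1,0.021,-0.05,0,0],[-1,0.021,-0.05,0,0],[-1,0.021,-0.05,0,0],[-1,0.021,-0.05,0,0]]' 20
python3 -m pendant '[[-1,0.021,-0.05,0,0],[-1,0.021,-0.05,0,0],[-1,0.021,-0.05,0,0],[-1,0.021,-0.05,0,0],[-1,0.021,-0.05,0,0],[-1,0.021,-0.05,0,0],[-1,0.021,-0.05,0,0],[-1,0,0,0,0]]'
cat >> h.py <<'E'
P=np.array([0.55778501,-0.08859638,-0.26657146])
def st():
    s=env.get_state();q=s['orientation'];yaw=2*np.arctan2(q[2],q[1])
    xy=(np.array(s['tcp_pos'][:2])-P[:2])@R(P[2])
    print("t",round(s['clock'],2),"rack xy",xy.round(4),"z",round(s['tcp_pos'][2],4),"yaw-rack",round((yaw-P[2]+np.pi/2)%np.pi-np.pi/2,4),"F",np.round(s['wrist_force'],1),"gap",round(s['finger_gap'],4))
    return s
def wrist_px(px,h):  # rack xy of wrist pixels at world height h
    from scipy.spatial.transform import Rotation as Ro
    s=env.get_state();k=env.calibration("wrist");q=s['orientation'];T=np.eye(4)
    T[:3,:3]=Ro.from_quat(np.r_[q[1:],q[0]]).as_matrix();T[:3,3]=s['tcp_pos'];T=T@k['tool_from_camera']
    u=cv2.undistortPoints(np.array(px,float).reshape(-1,1,2),k['K'],k['distortion']).reshape(-1,2)
    d=np.c_[u,np.ones(len(u))]@T[:3,:3].T;o=T[:3,3]
    return ((o+d*((h-o[2])/d[:,2])[:,None])[:,:2]-P[:2])@R(P[2])
E
python3 - <<'E'
from h import *
st();print(env.finger_overhang);cv2.imwrite("pics/w1.png",env.read_camera("wrist")[:,:,::-1])
E
```

```text
clock: 1.7
tcp_pos: [0.3275, -0.3378, 0.2486]
orientation: [0.0, 0.991, -0.133, 0.0]
wrist_force: [1.3, -0.3, 0.1]
finger_gap: -0.0002
grip_force: 0.0
clock: 2.7
tcp_pos: [0.5588, -0.0523, 0.2479]
orientation: [-0.006, 0.993, -0.12, 0.001]
wrist_force: [-0.6, -0.8, 0.1]
finger_gap: -0.0001
grip_force: 0.0
t 2.7 rack xy [-0.0086  0.0352] z 0.2479 yaw-rack 0.0255 F [-0.6 -0.8  0.1] gap -0.0001
0.017
```

View pics/w1.png

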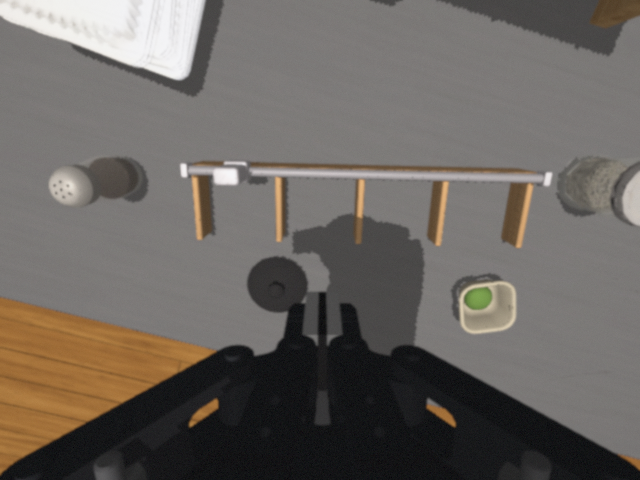

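The wrist view shows the brackets at (184,170) and (547,179), the marker at (227,175), the lid at (277,285) and the dish at (488,306). The path to the left of the marker is clear.

```bash
python3 - <<'E'
from h import *
print("brackets",wrist_px([(184,170),(547,179)],.058).round(4),"fronts",wrist_px([(200,237),(279,240),(359,242),(435,243),(516,245)],.034).round(4))
print("tab top",wrist_px([(227,175)],.093),"dish",wrist_px([(488,306)],.03))
E
python3 -m pendant '[[-1,0.014,-0.039,0,0.025],[-1,0.014,-0.039,0,0],[-1,0.014,-0.039,0,0],[-1,0,0,0,0],[-1,0,0,0.035,0],[-1,0,0,0.035,0],[-1,0,0,0,0],[-1,0,0,0,0]]'
python3 -c "from h import *;st()"
```

```text
brackets [[ 0.0303  0.1564]
 [ 0.0306 -0.1543]] fronts [[-3.670e-02  1.557e-01]
 [-3.760e-02  7.840e-02]
 [-3.740e-02  1.000e-04]
 [-3.630e-02 -7.400e-02]
 [-3.610e-02 -1.522e-01]]
tab top [[0.03144772 0.11020545]] dish [[-0.1042757  -0.13773035]]
clock: 3.75
tcp_pos: [0.6123, -0.0075, 0.1832]
orientation: [-0.03, 0.996, -0.085, 0.003]
wrist_force: [0.0, -0.2, 0.1]
finger_gap: -0.0001
grip_force: 0.0
t 3.75 rack xy [0.0312 0.0926] z 0.1832 yaw-rack 0.0965 F [ 0.  -0.2  0.1] gap -0.0001
```

```bash
python3 -c "
from h import *
s=st();print(s['joint_pos'].round(3),s['qvel'].round(3),s['orientation'].round(4))"
```

```text
t 3.75 rack xy [0.0312 0.0926] z 0.1832 yaw-rack 0.0965 F [ 0.  -0.2  0.1] gap -0.0001
[-0.171  0.406  0.018  1.183  0.06   3.141] [ 0.007 -0.008  0.028 -0.004  0.002  0.001] [-0.0297  0.9959 -0.0849  0.0025]
```

Joint 6 is at its range limit. I'll unwind by a quarter turn, which is also the orientation I need for the first dish push.

```bash
python3 -m pendant '[[-1,0,0,0,-0.184],[-1,0,0,0,-0.184],[-1,0,0,0,-0.184],[-1,0,0,0,-0.184],[-1,0,0,0,-0.184],[-1,0,0,0,-0.184],[-1,0,0,0,-0.184],[-1,0,0,0,-0.184]]'
python3 -m pendant '[[-1,0,0,0,0]]'
python3 -c "
from h import *
s=st();print(s['joint_pos'].round(3),s['orientation'].round(4))"
```

```text
clock: 4.75
tcp_pos: [0.6134, -0.0071, 0.1843]
orientation: [-0.019, 0.793, 0.608, 0.023]
wrist_force: [0.2, -0.3, -1.0]
finger_gap: 0.0001
grip_force: 0.0
clock: 4.88
tcp_pos: [0.6133, -0.007, 0.1839]
orientation: [-0.02, 0.795, 0.605, 0.023]
wrist_force: [0.7, 1.0, 0.7]
finger_gap: 0.0001
grip_force: 0.0
t 4.88 rack xy [0.032  0.0933] z 0.1839 yaw-rack 1.5674 F [0.7 1.  0.7] gap 0.0001
[-0.17   0.405  0.019  1.183  0.06   1.671] [-0.0196  0.7955  0.6053  0.0226]
```

```bash
cat >> h.py <<'E'
from scipy.spatial.transform import Rotation as Ro
def plan(*tgts):  # tip targets in rack xy + world z (None = keep); prints tool shifts leg by leg
    s=st();q=s['orientation'];M=Ro.from_quat(np.r_[q[1:],q[0]]).as_matrix();A=np.eye(3);A[:2,:2]=R(P[2])
    tip=np.array(s['tcp_pos'])+.017*M[:,2];c=A.T@(tip-[P[0],P[1],0])
    print("tip rack",c.round(4),"tool z in rack",(A.T@M[:,2]).round(3))
    for t in tgts:
        t=np.array([a if b is None else b for a,b in zip(c,t)],float);d=M.T@A@(t-c);print("->",t,"tool shift",d.round(4),"len",np.linalg.norm(d).round(3));c=t
E
python3 -c "
from h import *
plan((.033,.150,None),(None,None,.069),(None,.0,None))"
```

```text
t 4.88 rack xy [0.032  0.0933] z 0.1839 yaw-rack 1.5674 F [0.7 1.  0.7] gap 0.0001
tip rack [0.032  0.0943 0.1669] tool z in rack [-0.004  0.06  -0.998]
-> [0.033    0.15     0.166929] tool shift [0.0556 0.0008 0.0033] len 0.056
-> [0.033 0.15  0.069] tool shift [-0.0058  0.0004  0.0978] len 0.098
-> [0.033 0.    0.069] tool shift [-0.1497  0.0005 -0.0089] len 0.15
```

```bash
python3 -m pendant '[[-1,0.028,0,0.0015,0],[-1,0.028,0,0.0015,0],[-1,0,0,0,0],[-1,-0.002,0,0.033,0],[-1,-0.002,0,0.033,0],[-1,-0.002,0,0.032,0],[-1,0,0,0,0],[-1,0,0,0,0]]'
python3 -c "
from h import *
plan((.033,None,.069),(None,.0,None));cv2.imwrite('pics/w2.png',env.read_camera('wrist')[:,:,::-1])"
```

```text
clock: 5.88
tcp_pos: [0.6273, 0.047, 0.0855]
orientation: [-0.02, 0.795, 0.606, 0.022]
wrist_force: [0.7, 0.1, -1.1]
finger_gap: 0.0001
grip_force: 0.0
t 5.88 rack xy [0.0314 0.1491] z 0.0855 yaw-rack 1.5683 F [ 0.7  0.1 -1.1] gap 0.0001
tip rack [0.0313 0.1501 0.0685] tool z in rack [-0.005  0.06  -0.998]
-> [0.033      0.15011425 0.069     ] tool shift [ 0.      0.0017 -0.0005] len 0.002
-> [0.033 0.    0.069] tool shift [-0.1498  0.0003 -0.009 ] len 0.15
```

View pics/w2.png

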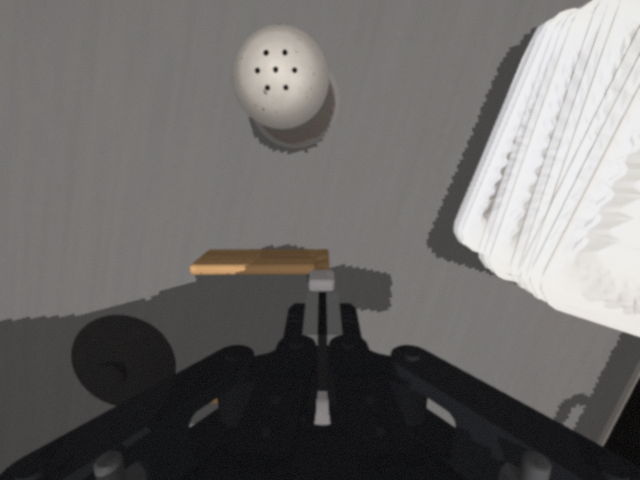

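The wrist view shows the finger over the left bracket at (321,280), with the tab behind it and the mill clear. Next is the marker push.

```bash
python3 -m pendant '[[-1,-0.025,0.0017,-0.0015,0],[-1,-0.025,0,-0.0015,0],[-1,-0.025,0,-0.0015,0],[-1,-0.025,0,-0.0015,0],[-1,-0.025,0,-0.0015,0],[-1,-0.015,0,-0.001,0],[-1,-0.01,0,-0.0006,0],[-1,0,0,0,0]]'
python3 -c "
from h import *
plan((.033,-.0165,None));im=env.read_camera('top')[:,:,::-1];cv2.imwrite('pics/t2.png',cv2.resize(im[160:290,190:390],None,fx=4,fy=4,interpolation=cv2.INTER_CUBIC))
print(env.recognise('top','marker_tab'),env.recognise('scene','marker_tab') if 0 else '')"
```

```text
clock: 6.92
tcp_pos: [0.5886, -0.0985, 0.0846]
orientation: [-0.02, 0.795, 0.606, 0.022]
wrist_force: [-0.8, -0.8, 0.1]
finger_gap: 0.0001
grip_force: 0.0
t 6.92 rack xy [ 0.0323 -0.0014] z 0.0846 yaw-rack 1.5689 F [-0.8 -0.8  0.1] gap 0.0001
tip rack [ 0.0322 -0.0004  0.0676] tool z in rack [-0.006  0.059 -0.998]
-> [ 0.033      -0.0165      0.06758881] tool shift [-0.016   0.0008 -0.001 ] len 0.016
[{'centre': [334.2, 228.5], 'score': 0.54}]
```

View pics/t2.png

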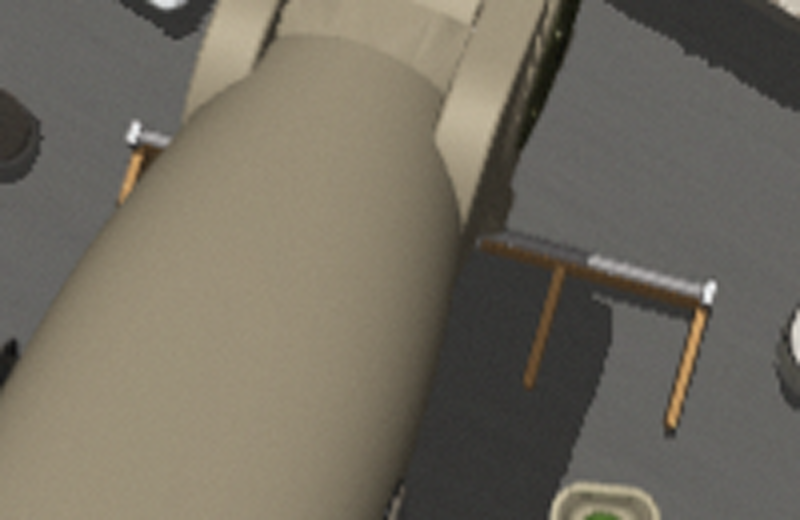

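```bash
python3 -m pendant '[[-1,-0.006,0.0005,-0.0004,0],[-1,-0.005,0,-0.0003,0],[-1,0,0,0,0],[-1,0.03,0,0.0018,0],[-1,0,0,0,0],[-1,0,0,-0.05,0],[-1,0,0,-0.05,0],[-1,0,0,0,0]]'
python3 -c "
from h import *
plan((.033,-.10,None),(.033,.01,None),(.033,.01,.068))"
```

```text
clock: 8.02
tcp_pos: [0.5958, -0.0873, 0.1888]
orientation: [-0.017, 0.795, 0.606, 0.024]
wrist_force: [0.7, -0.5, -0.3]
finger_gap: -0.0001
grip_force: 0.0
t 8.03 rack xy [0.0363 0.0113] z 0.1888 yaw-rack 1.5696 F [ 0.7 -0.5 -0.3] gap -0.0001
tip rack [0.0364 0.0123 0.1718] tool z in rack [ 0.002  0.058 -0.998]
-> [ 0.033     -0.1        0.1718324] tool shift [-0.1121 -0.0032 -0.0066] len 0.112
-> [0.033     0.01      0.1718324] tool shift [ 1.098e-01 -1.000e-04  6.400e-03] len 0.11
-> [0.033 0.01  0.068] tool shift [-0.0061 -0.0002  0.1037] len 0.104
```

```bash
python3 -m pendant '[[-1,-0.045,-0.0015,-0.0025,0],[-1,-0.045,-0.0015,-0.0025,0],[-1,-0.022,0,-0.0015,0],[-1,0,0,0,0],[-1,0,0,0,0]]'
python3 -c "
from h import *
plan((.033,.01,None),(.033,.01,.068));cv2.imwrite('pics/w3.png',env.read_camera('wrist')[:,:,::-1])"
```

```text
clock: 8.65
tcp_pos: [0.5604, -0.1923, 0.1833]
orientation: [-0.021, 0.795, 0.606, 0.022]
wrist_force: [-0.5, 0.1, 0.5]
finger_gap: -0.0001
grip_force: 0.0
t 8.65 rack xy [ 0.0299 -0.0994] z 0.1833 yaw-rack 1.57 F [-0.5  0.1  0.5] gap -0.0001
tip rack [ 0.0298 -0.0983  0.1664] tool z in rack [-0.008  0.06  -0.998]
-> [0.033      0.01       0.16636924] tool shift [0.1082 0.0032 0.0065] len 0.108
-> [0.033 0.01  0.068] tool shift [-0.0059  0.0008  0.0982] len 0.098
```

View pics/w3.png

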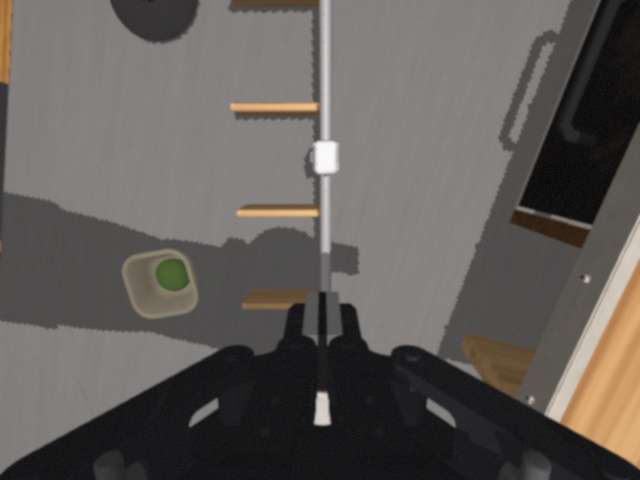

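The marker tab is at (326,157), between the dividers at rows 107 and 212. It looks near the middle of gap 3, so I'll measure it.

```bash
python3 - <<'E'
from h import *
im=cv2.imread('pics/w3.png').astype(int)
for c in(322,326,330): print(c,im[136:180,c].sum(1).tolist())
print('saddle/pointer',im[136:180,309].sum(1).tolist())
print("div",wrist_px([(240,107),(245,211),(300,107),(300,211)],.034).round(4))
for r in(141,157,173): print(r,wrist_px([(326,r)],.093).round(4),wrist_px([(326,r)],.061).round(4))
E
```

```text
322 [496, 496, 492, 482, 508, 595, 672, 713, 738, 746, 749, 748, 750, 751, 751, 748, 747, 749, 749, 749, 749, 750, 751, 751, 751, 748, 750, 748, 747, 747, 746, 743, 743, 739, 731, 705, 658, 557, 455, 435, 470, 484, 490, 492]
326 [636, 631, 617, 592, 572, 623, 687, 724, 741, 748, 748, 751, 751, 749, 748, 750, 749, 751, 748, 749, 749, 748, 748, 748, 751, 750, 750, 748, 747, 748, 745, 744, 743, 735, 717, 691, 638, 534, 433, 421, 508, 581, 605, 613]
330 [437, 436, 438, 442, 494, 600, 686, 728, 744, 748, 749, 750, 750, 749, 749, 749, 749, 749, 751, 750, 748, 749, 749, 747, 749, 748, 749, 748, 747, 746, 745, 744, 743, 735, 718, 677, 608, 514, 429, 415, 431, 440, 446, 440]
saddle/pointer [397, 392, 394, 397, 391, 388, 385, 389, 394, 396, 389, 378, 351, 291, 277, 275, 283, 280, 285, 285, 291, 290, 283, 284, 284, 276, 258, 245, 241, 243, 234, 239, 236, 235, 232, 230, 230, 242, 238, 236, 249, 297, 352, 377]
div [[-0.0305  0.0023]
 [-0.0306 -0.0738]
 [ 0.0132  0.0024]
 [ 0.0122 -0.0737]]
141 [[ 0.032  -0.0234]] [[ 0.0321 -0.0223]]
157 [[ 0.032  -0.0325]] [[ 0.0321 -0.0327]]
173 [[ 0.0321 -0.0418]] [[ 0.0322 -0.0433]]
```

The tab sits at y≈-36 mm, about 3 mm short, so I go back for a small final push.

```bash
python3 -m pendant '[[-1,0.05,0.0016,0.003,0],[-1,0.05,0.0016,0.003,0],[-1,0.016,0,0.0005,0],[-1,0,0,0,0],[-1,-0.002,0,0.033,0],[-1,-0.002,0,0.033,0],[-1,-0.002,0,0.032,0],[-1,0,0,0,0]]'
python3 -c "
from h import *
plan((.033,-.0145,.0685))"
```

```text
clock: 9.7
tcp_pos: [0.5911, -0.0823, 0.0834]
orientation: [-0.023, 0.795, 0.606, 0.02]
wrist_force: [-0.2, -0.2, 0.6]
finger_gap: -0.0
grip_force: 0.0
t 9.7 rack xy [0.0305 0.0149] z 0.0834 yaw-rack 1.5682 F [-0.2 -0.2  0.6] gap -0.0
tip rack [0.0303 0.0159 0.0664] tool z in rack [-0.013  0.059 -0.998]
-> [ 0.033  -0.0145  0.0685] tool shift [-0.0302  0.0028 -0.0039] len 0.031
```

```bash
python3 -m pendant '[[-1,-0.012,0.0015,-0.0025,0],[-1,-0.01,0.001,-0.001,0],[-1,-0.004,0,-0.0002,0],[-1,-0.004,0,-0.0002,0],[-1,0,0,0,0]]'
python3 -c "
from h import *
plan((.033,-.0145,.0685))"
```

```text
clock: 10.32
tcp_pos: [0.5881, -0.1117, 0.0884]
orientation: [-0.021, 0.795, 0.606, 0.022]
wrist_force: [0.1, 0.2, -0.1]
finger_gap: -0.0002
grip_force: 0.0
t 10.32 rack xy [ 0.0353 -0.0143] z 0.0884 yaw-rack 1.5696 F [ 0.1  0.2 -0.1] gap -0.0002
tip rack [ 0.0352 -0.0133  0.0714] tool z in rack [-0.006  0.059 -0.998]
-> [ 0.033  -0.0145  0.0685] tool shift [-0.0013 -0.0022  0.0029] len 0.004
```

```bash
python3 -m pendant '[[-1,-0.0015,0,0,0],[-1,0,0,0,0],[-1,0.025,0,0.0018,0],[-1,0,0,0,0],[-1,0,0,-0.055,0],[-1,0,0,-0.055,0],[-1,0,0,-0.055,0],[-1,-0.04,-0.025,-0.002,0]]'
python3 -m pendant '[[-1,-0.045,-0.028,-0.003,0],[-1,-0.045,-0.028,-0.003,0],[-1,-0.045,-0.028,-0.003,0],[-1,-0.045,-0.028,-0.003,0],[-0.4,0,0,0,0],[-0.4,0,0,0,0]]'
python3 -c "
from h import *
plan((-.106,-.22,None));cv2.imwrite('pics/w4.png',env.read_camera('wrist')[:,:,::-1])"
```

```text
clock: 11.32
tcp_pos: [0.5617, -0.1316, 0.2576]
orientation: [-0.016, 0.794, 0.608, 0.024]
wrist_force: [-1.0, -1.5, -1.4]
finger_gap: 0.0002
grip_force: 0.0
clock: 12.08
tcp_pos: [0.4021, -0.2753, 0.2542]
orientation: [-0.021, 0.795, 0.606, 0.022]
wrist_force: [0.7, 0.4, 0.1]
finger_gap: 0.0253
grip_force: 0.0
t 12.07 rack xy [-0.101  -0.2211] z 0.2542 yaw-rack 1.5686 F [0.7 0.4 0.1] gap 0.0253
tip rack [-0.1011 -0.2201  0.2373] tool z in rack [-0.007  0.06  -0.998]
-> [-0.106     -0.22       0.2372685] tool shift [ 0.0001 -0.0049  0.    ] len 0.005
```

View pics/w4.png

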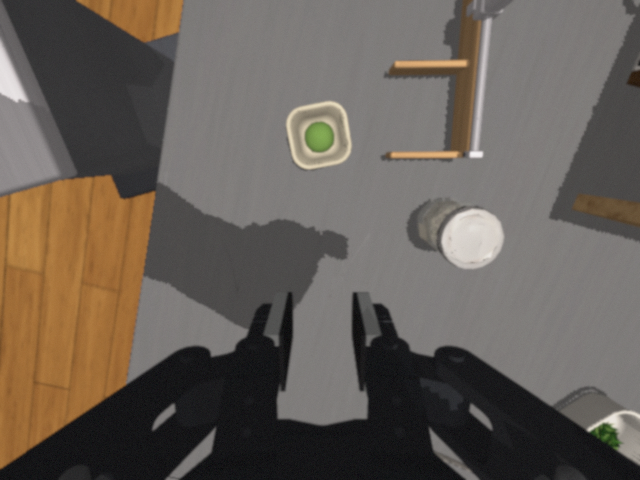

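The wrist view shows the dish at (319,135), turned about 11° from the rack. The jar at (470,237) is well clear of the descent. I go down and then push left.

```bash
python3 -c "
from h import *
print(wrist_px([(319,135)],.03),wrist_px([(289,112),(343,101),(351,155),(297,168)],.03).round(4).tolist());plan((-.105,-.222,.014),(None,-.11,None))"
```

```text
[[-0.10468514 -0.13494703]] [[-0.1324, -0.1146], [-0.0827, -0.1051], [-0.0744, -0.1531], [-0.1258, -0.1652]]
t 12.12 rack xy [-0.1007 -0.2206] z 0.2542 yaw-rack 1.57 F [ 0.  -0.7  0.2] gap 0.0258
tip rack [-0.1008 -0.2196  0.2372] tool z in rack [-0.007  0.06  -0.998]
-> [-0.105 -0.222  0.014] tool shift [-0.0157 -0.0027  0.2227] len 0.223
-> [-0.105 -0.11   0.014] tool shift [ 1.118e-01 -1.000e-04  6.700e-03] len 0.112
```

```bash
python3 -m pendant '[[-0.4,-0.003,-0.001,0.045,0],[-0.4,-0.003,-0.001,0.045,0],[-0.4,-0.003,-0.001,0.045,0],[-0.4,-0.003,0,0.045,0],[-0.4,-0.003,0,0.03,0],[-0.4,-0.0007,0,0.011,0],[-0.4,0,0,0,0]]'
python3 -c "
from h import *
plan((-.105,None,.014),(None,-.11,None))"
```

```text
clock: 13.0
tcp_pos: [0.3977, -0.2755, 0.0325]
orientation: [-0.021, 0.794, 0.607, 0.021]
wrist_force: [0.3, 0.4, -0.3]
finger_gap: 0.0257
grip_force: 0.0
t 13.0 rack xy [-0.1052 -0.2224] z 0.0325 yaw-rack -1.5703 F [ 0.3  0.4 -0.3] gap 0.0257
tip rack [-0.1053 -0.2214  0.0155] tool z in rack [-0.008  0.06  -0.998]
-> [-0.105     -0.2214231  0.014    ] tool shift [-0.0001  0.0003  0.0015] len 0.002
-> [-0.105 -0.11   0.014] tool shift [1.112e-01 1.000e-04 6.700e-03] len 0.111
```

```bash
python3 -m pendant '[[-0.4,0.02,0,0.0012,0],[-0.4,0.015,0,0.0009,0],[-0.4,0.015,0,0.0009,0],[-0.4,0.015,0,0.0009,0],[-0.4,0.015,0,0.0009,0],[-0.4,0.015,0,0.0009,0],[-0.4,0.015,0,0.0009,0],[-0.4,0.015,0,0.0009,0]]'
python3 -m pendant '[[-0.4,0.008,0,0.0005,0],[-0.4,0.004,0,0.0002,0],[-0.4,0,0,0,0]]'
python3 -c "
from h import *
plan((-.105,-.0795,.014));cv2.imwrite('pics/w5.png',env.read_camera('wrist')[:,:,::-1])"
```

```text
clock: 14.0
tcp_pos: [0.4307, -0.1544, 0.0326]
orientation: [-0.021, 0.795, 0.606, 0.021]
wrist_force: [0.1, -0.4, -0.4]
finger_gap: 0.0256
grip_force: 0.4
clock: 14.38
tcp_pos: [0.4336, -0.1435, 0.0326]
orientation: [-0.021, 0.795, 0.606, 0.022]
wrist_force: [-0.3, -0.1, -0.6]
finger_gap: 0.0256
grip_force: 0.0
t 14.38 rack xy [-0.1053 -0.0857] z 0.0326 yaw-rack 1.5701 F [-0.3 -0.1 -0.6] gap 0.0256
tip rack [-0.1054 -0.0847  0.0156] tool z in rack [-0.007  0.06  -0.998]
-> [-0.105  -0.0795  0.014 ] tool shift [0.0051 0.0004 0.0019] len 0.005
```

View pics/w5.png

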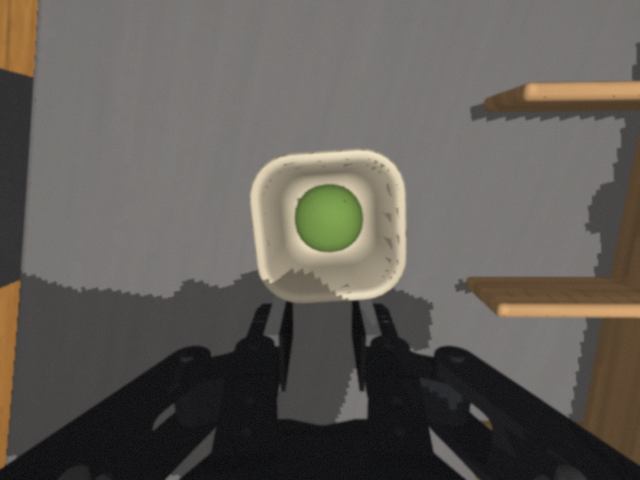

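The dish is nearly square to the rack, with its centre near (329,226) and the gap 3 divider tops at rows ~92 and ~311.

```bash
python3 -c "
from h import *
print('div',wrist_px([(528,93),(500,311)],.034).round(4).tolist());print('rim L,R,lo,hi',wrist_px([(330,151),(330,301),(254,225),(405,225)],.03).round(4).tolist())"
```

```text
div [[-0.0372, 0.0013], [-0.0373, -0.0759]]
rim L,R,lo,hi [[-0.102, -0.0169], [-0.1017, -0.0738], [-0.1302, -0.0436], [-0.074, -0.0435]]
```

```bash
python3 -m pendant '[[-0.4,0.003,0,0.0002,0],[-0.4,0.0025,0,0.0002,0],[-0.4,0,0,0,0],[-0.4,-0.03,0,-0.0018,0],[-0.4,0,0,0,0],[-0.4,0,0,-0.05,0],[-0.4,0,0,-0.05,0],[-0.4,0,0,0,0]]'
python3 -m pendant '[[-0.4,0,0,0,-0.185],[-0.4,0,0,0,-0.185],[-0.4,0,0,0,-0.185],[-0.4,0,0,0,-0.185],[-0.4,0,0,0,-0.185],[-0.4,0,0,0,-0.185],[-0.4,0,0,0,-0.185],[-0.4,0,0,0,-0.185]]'
python3 -m pendant '[[-0.4,0,0,0,-0.09],[-0.4,0,0,0,0]]'
python3 -c "
from h import *
s=st();print(s['joint_pos'].round(3))
plan((-.172,-.039,None),(None,None,.015),(-.05,None,None))"
```

```text
clock: 15.42
tcp_pos: [0.4287, -0.1746, 0.136]
orientation: [-0.017, 0.795, 0.606, 0.023]
wrist_force: [-0.1, 0.9, -0.8]
finger_gap: 0.0258
grip_force: 0.0
clock: 16.42
tcp_pos: [0.4256, -0.1724, 0.1311]
orientation: [-0.002, 0.175, 0.984, 0.031]
wrist_force: [-0.6, 1.6, 0.3]
finger_gap: 0.0256
grip_force: 0.0
clock: 16.68
tcp_pos: [0.4256, -0.1725, 0.1314]
orientation: [-0.0, 0.134, 0.99, 0.031]
wrist_force: [0.0, 0.2, -0.6]
finger_gap: 0.0259
grip_force: 0.0
t 16.68 rack xy [-0.1054 -0.1158] z 0.1314 yaw-rack -0.0026 F [ 0.   0.2 -0.6] gap 0.0259
[-0.594  0.181 -0.428  0.989  0.054 -0.326]
t 16.68 rack xy [-0.1054 -0.1158] z 0.1314 yaw-rack -0.0026 F [ 0.   0.2 -0.6] gap 0.0259
tip rack [-0.1055 -0.1147  0.1144] tool z in rack [-0.009  0.06  -0.998]
-> [-0.172      -0.039       0.11438465] tool shift [0.0667 0.0754 0.0052] len 0.101
-> [-0.172 -0.039  0.015] tool shift [-0.0009 -0.006   0.0992] len 0.099
-> [-0.05  -0.039  0.015] tool shift [-0.122   0.0003 -0.0011] len 0.122
```

```bash
python3 -m pendant '[[-0.4,0.034,0.038,0.0026,0],[-0.4,0.033,0.037,0.0026,0],[-0.4,0,0,0,0],[-0.4,0,-0.002,0.033,0],[-0.4,0,-0.002,0.033,0],[-0.4,0,-0.002,0.032,0],[-0.4,0,0,0,0]]'
python3 -c "
from h import *
s=st();print(s['joint_pos'].round(3))
plan((-.172,-.039,.015),(-.06,None,None));cv2.imwrite('pics/w6.png',env.read_camera('wrist')[:,:,::-1])
im=env.read_camera('top')[:,:,::-1];cv2.imwrite('pics/t6.png',im[140:340,150:430])"
```

```text
clock: 17.55
tcp_pos: [0.3793, -0.0826, 0.0322]
orientation: [-0.002, 0.135, 0.99, 0.031]
wrist_force: [-0.2, -0.3, -0.5]
finger_gap: 0.0258
grip_force: 0.0
t 17.55 rack xy [-0.1738 -0.0413] z 0.0322 yaw-rack -0.0034 F [-0.2 -0.3 -0.5] gap 0.0258
[-0.465  0.175 -0.733  0.686  0.057 -0.195]
t 17.55 rack xy [-0.1738 -0.0413] z 0.0322 yaw-rack -0.0034 F [-0.2 -0.3 -0.5] gap 0.0258
tip rack [-0.174  -0.0402  0.0152] tool z in rack [-0.012  0.06  -0.998]
-> [-0.172 -0.039  0.015] tool shift [-0.002   0.0012  0.0003] len 0.002
-> [-0.06  -0.039  0.015] tool shift [-0.112   0.0004 -0.0013] len 0.112
```

View pics/t6.png

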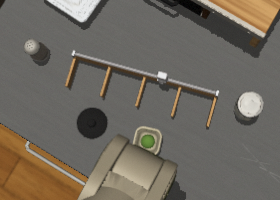

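The top view shows the marker at crop (162,76) over gap 3, with the dish at (149,141) in front of it. I measure both before the final push.

```bash
python3 - <<'E'
from h import *
im=cv2.imread('pics/t6.png');f=lambda q:(q-P[:2])@R(P[2])
g=im[68:84,150:175].min(2);ys,xs=np.where(g>215);c=np.array([[xs.mean()+300,ys.mean()+208]]);print(len(xs),c,'tab',f(onz('top',c,.09)))
b=im[120:165,130:168].astype(int)
m=(b[:,:,2]-b[:,:,0]>18)&(b.sum(2)>330);m[24:]=0
pts=np.argwhere(m)[:,::-1]+[280,260.];r=f(onz('top',pts,.03));print(len(r),'dish rim: y',np.percentile(r[:,1],[1,99]),'x max',np.percentile(r[:,0],99))
cv2.imwrite('pics/t6c.png',cv2.resize(im[50:170,90:230],None,fx=5,fy=5,interpolation=cv2.INTER_CUBIC))
E
```

```text
36 [[311.52777778 214.83333333]] tab [[ 0.03190004 -0.03561966]]
251 dish rim: y [-0.06794236 -0.01224952] x max -0.07295813081436223
```

View pics/t6c.png

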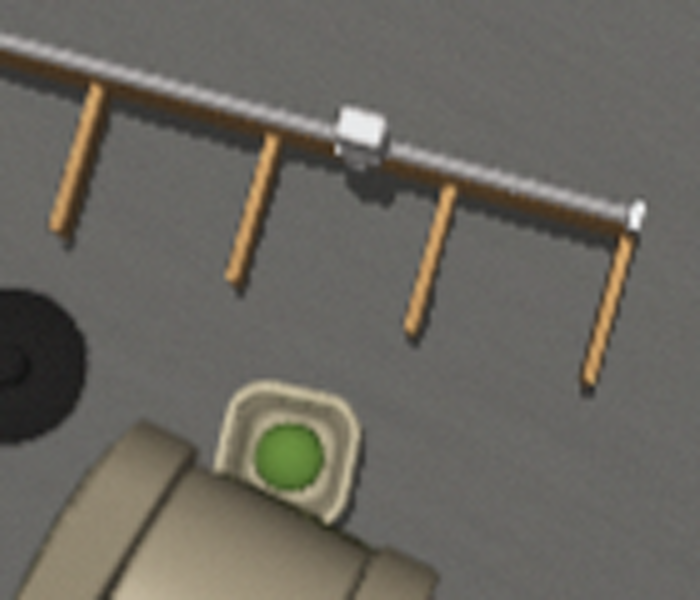

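```bash
python3 - <<'E'
from h import *
f=lambda q:(q-P[:2])@R(P[2]);C=lambda l:np.array(l)/5+[240-.4,190-.4]
print('tab top quad',f(onz('top',C([(342,106),(385,116),(379,146),(337,134)]),.093)).round(4).tolist())
print('pointer',f(onz('top',C([(358,163)]),.055)))
print('div fronts/backs',f(onz('top',C([(60,229),(235,280),(412,331),(588,383),(275,137),(449,188)]),.034)).round(4).tolist())
E
```

```text
tab top quad [[0.0374, -0.0267], [0.0382, -0.0445], [0.0259, -0.0455], [0.0259, -0.0279]]
pointer [[ 0.02176601 -0.03710858]]
div fronts/backs [[-0.037, 0.0775], [-0.0374, 0.0002], [-0.0377, -0.0773], [-0.0386, -0.1542], [0.0255, 0.0009], [0.0247, -0.0758]]
```

The marker is within about 2 mm of the middle, which is good. Now I push the dish in.

```bash
python3 -m pendant '[[-0.4,-0.02,0.0003,0,0],[-0.4,-0.014,0,0,0],[-0.4,-0.014,0,0,0],[-0.4,-0.014,0,0,0],[-0.4,-0.014,0,0,0],[-0.4,-0.014,0,0,0],[-0.4,-0.01,0,0,0],[-0.4,0,0,0,0]]'
python3 -c "
from h import *
plan((-.044,-.039,.015));im=env.read_camera('top')[:,:,::-1];cv2.imwrite('pics/t7.png',cv2.resize(im[190:310,240:380],None,fx=5,fy=5,interpolation=cv2.INTER_CUBIC))"
```

```text
clock: 18.65
tcp_pos: [0.4784, -0.1097, 0.0332]
orientation: [0.001, 0.134, 0.991, 0.03]
wrist_force: [0.2, 1.0, -0.6]
finger_gap: 0.0255
grip_force: 0.0
t 18.65 rack xy [-0.0711 -0.0413] z 0.0332 yaw-rack -0.0016 F [ 0.2  1.  -0.6] gap 0.0255
tip rack [-0.0712 -0.0403  0.0163] tool z in rack [-0.006  0.059 -0.998]
-> [-0.044 -0.039  0.015] tool shift [-0.0272  0.0012  0.0012] len 0.027
```

View pics/t7.png

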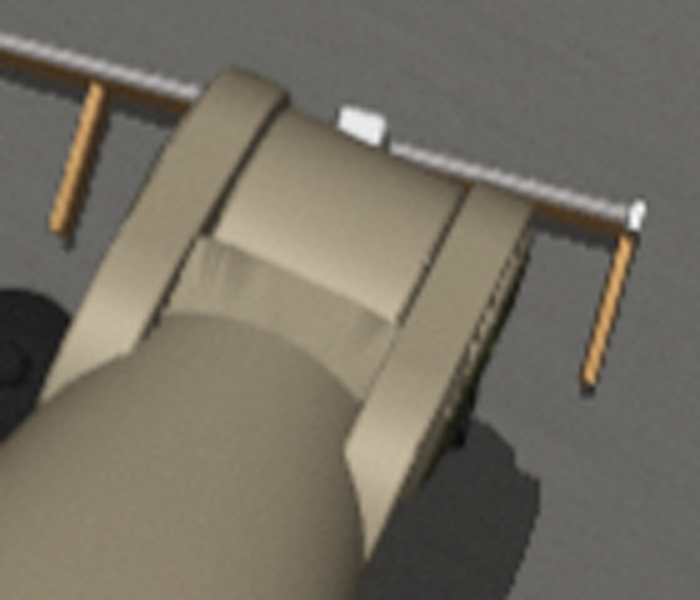

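The arm hides the dish from the top camera, and the marker is unmoved at (361,127). I continue slowly and watch the force.

```bash
python3 -m pendant '[[-0.4,-0.008,0.0005,0.001,0],[-0.4,-0.007,0.0005,0,0],[-0.4,-0.005,0,0,0],[-0.4,-0.004,0,0,0],[-0.4,0,0,0,0]]'
python3 -m pendant '[[-0.4,-0.0015,0,0,0],[-0.4,-0.0015,0,0,0],[-0.4,0,0,0,0]]'
python3 -c "
from h import *
plan((-.044,-.039,.015))"
```

```text
clock: 19.32
tcp_pos: [0.5012, -0.1148, 0.0322]
orientation: [0.001, 0.134, 0.991, 0.03]
wrist_force: [0.8, 0.4, -0.0]
finger_gap: 0.0256
grip_force: 0.0
clock: 19.7
tcp_pos: [0.5036, -0.1155, 0.0322]
orientation: [0.0, 0.134, 0.991, 0.03]
wrist_force: [-0.5, 0.1, 0.3]
finger_gap: 0.0258
grip_force: 0.2
t 19.7 rack xy [-0.0452 -0.0402] z 0.0322 yaw-rack -0.0018 F [-0.5  0.1  0.3] gap 0.0258
tip rack [-0.0453 -0.0392  0.0152] tool z in rack [-0.007  0.059 -0.998]
-> [-0.044 -0.039  0.015] tool shift [-0.0013  0.0002  0.0002] len 0.001
```

```bash
for i in 1; do python3 -m pendant '[[-0.4,-0.001,0,0,0],[-0.4,-0.001,0,0,0],[-0.4,0,0,0,0]]'; done
python3 -m pendant '[[-0.4,-0.001,0,0,0],[-0.4,-0.001,0,0,0],[-0.4,0,0,0,0]]'
python3 -c "
from h import *
plan((-.044,-.039,.015))"
```

```text
clock: 20.08
tcp_pos: [0.5057, -0.116, 0.0322]
orientation: [0.001, 0.134, 0.991, 0.03]
wrist_force: [-0.3, 0.6, -0.8]
finger_gap: 0.0255
grip_force: 0.3
clock: 20.45
tcp_pos: [0.5076, -0.1166, 0.0321]
orientation: [0.001, 0.134, 0.991, 0.03]
wrist_force: [0.2, -0.0, -0.1]
finger_gap: 0.0259
grip_force: 0.2
t 20.45 rack xy [-0.041  -0.0402] z 0.0321 yaw-rack -0.0018 F [ 0.2 -0.  -0.1] gap 0.0259
tip rack [-0.0411 -0.0392  0.0152] tool z in rack [-0.007  0.06  -0.998]
-> [-0.044 -0.039  0.015] tool shift [0.0029 0.0002 0.0002] len 0.003
```

```bash
python3 -m pendant '[[-0.4,-0.001,0,0,0],[-0.4,-0.001,0,0,0],[-0.4,0,0,0,0]]' | grep -E 'tcp|force'
python3 -m pendant '[[-0.4,-0.001,0,0,0],[-0.4,-0.001,0,0,0],[-0.4,0,0,0,0]]'| grep -E 'tcp|force'
python3 -c "
from h import *
plan((-.044,-.039,.015));cv2.imwrite('pics/w8.png',env.read_camera('wrist')[:,:,::-1])"
```

```text
tcp_pos: [0.5085, -0.1167, 0.0319]
wrist_force: [-4.4, 1.1, 2.7]
grip_force: 2.3
tcp_pos: [0.5088, -0.1168, 0.0316]
wrist_force: [-7.6, 0.5, 6.1]
grip_force: 4.4
t 21.2 rack xy [-0.0398 -0.0401] z 0.0316 yaw-rack -0.0022 F [-7.6  0.5  6.1] gap 0.0257
tip rack [-0.04   -0.0391  0.0147] tool z in rack [-0.012  0.059 -0.998]
-> [-0.044 -0.039  0.015] tool shift [ 0.004   0.0001 -0.0003] len 0.004
```

View pics/w8.png

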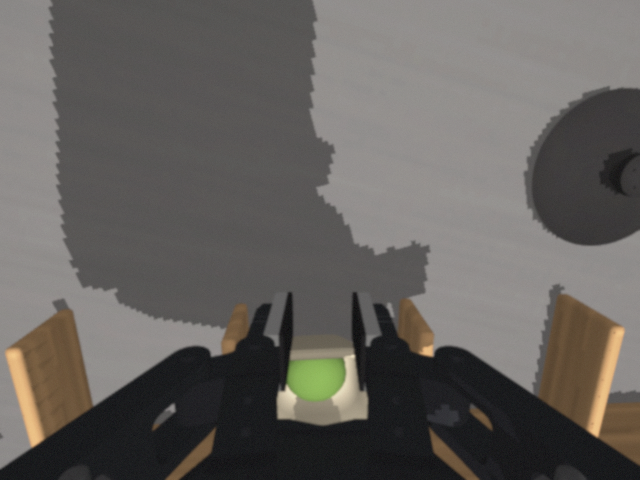

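The push force is 8 N, so the dish is against the wall between its dividers. I retreat and check.

```bash
python3 -m pendant '[[-0.4,0.004,0,0,0],[-0.4,0.02,0,0,0],[-0.4,0.04,0,0,0],[-0.4,0.03,0,0,0],[-0.4,0,0,-0.05,0],[-0.4,0,0,-0.05,0],[-0.4,0,-0.05,-0.02,0],[-0.4,0,-0.05,0,0]]'
python3 -m pendant '[[-0.4,0,-0.05,0,0],[-0.4,0,-0.05,0,0],[-0.4,0,-0.05,0,0],[-0.4,0,0,0,0]]'
python3 -c "
from h import *
st();im=env.read_camera('top')[:,:,::-1];cv2.imwrite('pics/t9.png',cv2.resize(im[150:310,160:440],None,fx=2.8,fy=2.8,interpolation=cv2.INTER_CUBIC))"
```

```text
clock: 22.25
tcp_pos: [0.3956, -0.1987, 0.1494]
orientation: [0.004, 0.132, 0.991, 0.028]
wrist_force: [0.6, -0.2, -0.4]
finger_gap: 0.0257
grip_force: 0.0
clock: 22.75
tcp_pos: [0.3536, -0.3447, 0.1378]
orientation: [0.002, 0.136, 0.99, 0.028]
wrist_force: [-0.3, -0.6, -0.4]
finger_gap: 0.026
grip_force: 0.0
t 22.75 rack xy [-0.1295 -0.3009] z 0.1378 yaw-rack -0.0063 F [-0.3 -0.6 -0.4] gap 0.026
```

View pics/t9.png

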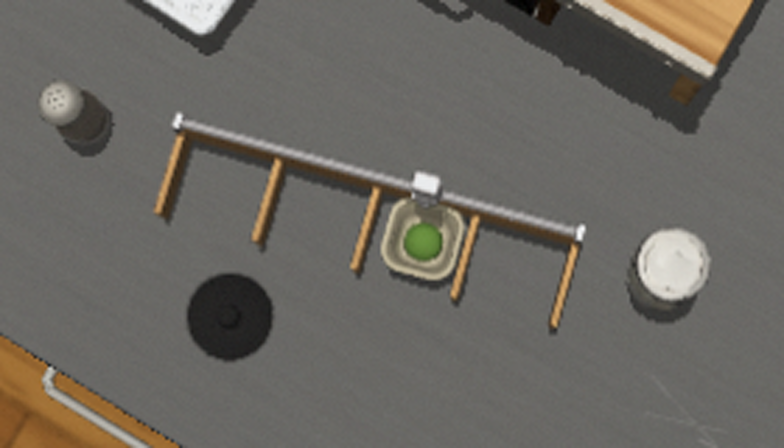

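The dish at (423,241) is home and square in gap 3, with the marker over it at (426,186). The lid, jar and mill have not moved.

```bash
python3 -c "
from workcell import env
print(env.hand_in())"
```

```text
the job is handed in; nothing more can be done
None
```

I pushed the marker to within about 2 mm of the third gap's middle, then pushed the dish home against the back wall of that gap; the lid, jar and mill did not move, and I handed the job in at about 23 s.

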